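# Seat a notched plane iron on the pin of a sharpening cradle

## Robot

A 7-joint arm with a two-finger parallel gripper is mounted at the origin on the work surface. World frame = base frame: x ahead of the robot, y to its left, z up, the work surface at z = 0. Lengths are in m, angles in rad, forces in N, time in s.
With the tool pointing down it reaches from about 0.4 to 0.875 m from the base axis. Payload 19.3 kg.
Tool frame: the origin (TCP) lies between the finger pads; the fingertips stand bot.tcp_to_tips ahead of it and the grasp point (between the pads) is the TCP (bot.tcp_to_tips is the distance from the TCP to the fingertips, in m); z points along the fingers, y is the line along which they close (so a half turn about z gives the same grasp; the last joint's range is limited). The gripper opens to 85 mm and grips with 20 to 120 N. Pads are 22 mm wide; open, the fingers measure 114 mm over their backs; the gripper's body (76 mm by 85 mm) begins 54 mm behind the grasp point. The pads swing forward as they close: fully open they stand 13 mm farther back than shut.
Start: joints at [-1.171, 0.521, -0.036, 1.599, 0.021, 1.021, -0.113], TCP at [0.283, 0.557, 0.25] pointing down, gripper open.
Joint ranges: [-2.91, 2.91], [-0.3, 2.13], [-1.5, 1.42], [0.17, 2.43], [-1.26, 4.41], [0.16, 1.93], [-2.52, 2.52]. Speed limits (rad/s): [1.89, 1.89, 2.39, 2.39, 3.01, 3.01, 3.01].

## Interface

Orientations are given as [roll, pitch, yaw] about the fixed x, y, z axes, in that order (R = Rz(yaw) Ry(pitch) Rx(roll)).
In Python, from workcell import telemetry, grab_frame, bot gives the robot as it stands. The module is installed in compiled form; this text tells all that it offers.
- The arm moves only by the shell command python3 -m crank 'ROWS' [FORCE]. ROWS is text: rows parted by semicolons, each of 7 numbers parted by spaces: the finger opening in m, from 0 to 0.0854, then the shift along the tool's x, y, z in m, then the turn, a rotation vector about the tool's x, y, z in degrees. A call has exactly 8 rows; each row shifts and turns the commanded pose from where the row before left it, along the tool's axes as they then stand; what a row does not reach is not made up. A row lasts 1/12 s, in which the tool goes at most 41.7 mm and 7.16 degrees, less where a joint would pass 70% of its speed; a pose out of reach is approached as far as the arm can. A call with a gripper value outside its range is refused whole. The fingers move at their own pace and stop on an object; FORCE is the grip in N (left out, the last holds). Time passes only in rows, so rows that do not move let the fingers close, or fill a call up. It gives the time, the measured TCP pose, the force, the opening and the grip force at its end, in the units of the state.
- telemetry.observe(): the state, without advancing time (a new reading comes with each control period).
- grab_frame(name): name is "side" or "top"; returns a dict with "pixels" (420x560x3 uint8, red, green, blue), "depth" (420x560 float32, m along the optical axis (not along the pixel's ray), 0 where there is no reading), "vertical_fov" (degrees; the focal length in pixels is half the picture's height over the tangent of half this angle, whatever the lens; pixels are square), "cx", "cy" (the principal point, pixels), "R" (3x3) and "t" (3): a world point X has camera coordinates R X + t. Camera axes: x right, y down, z forward; pixel columns grow to the right and rows downward; lengths in m; the calibration is good to about 2 mm. A picture is of the moment at which its call begins.
- bot.job_done(): hands the job in; it is judged then, once.
The state is a dict: "clock": time; "qpos": joint angles; "qd": joint speeds; "joint_efforts": joint torques, N m; "position": TCP position; "tool_rot": TCP orientation; "force": force on the tool from outside, world axes, zero at the start; "moment": the same for the moment, N m; "grip_width": finger opening in m; "finger_force": force on a finger pad.
Only numpy, scipy, OpenCV 4.12 (cv2) and the standard library are available. Lean on these libraries where they do the work, as an engineer would, in place of code of your own. Each camera call takes 0.05 s, during which the arm holds its last target. There are 200 camera calls.

## Task

Lay the notched plane iron flat in the sharpening cradle, between the rails with its notch over the brass pin, and slide it gently along the bed until you feel the bottom of the notch bear firmly on the pin; leave it there, bottomed on the pin. Then swing the red keeper all the way across the iron and let go. Never push hard on the pin or bed, and leave the plain iron and the other things on the bench where they are.

Things in the scene. Friction and masses are not known exactly. Their poses are not given: they have to be found in the camera images.
- iron: notched plane iron, loose, lying flat: steel plate 141 x 40 x 5 mm, 0.16 to 0.28 kg. Origin: on the underside under the rib; x along its length towards the notched end, z up. The notch is an open slot 10 mm wide (y) and 30 mm deep in the middle of the +x end (x = +40 to +70 mm). The bevelled cutting edge is at x = -71 mm.
- iron_root (a point): bottom (closed end) of the iron's notch, at the underside: +40 mm along the iron's x from its origin
- iron_rib (a point): top centre of the dark wooden rib to hold the iron by: 44 mm long (iron's x), 12 mm wide (y), standing on the middle of the plate, its top 27 mm above the iron's underside. Straight above the iron's origin.
- cradle: sharpening cradle, fixed to the bench: pale wooden block 210 (x) x 110 (y) x 20 mm, origin at the centre of its underside, z up. The iron belongs with its x along the cradle's x, notch open to +x, and slides home towards +x, where the notch's bottom meets the pin's -x side. No spring: it stays where left. A knock or press of 60 N on the cradle is too hard.
- bed (a point): centre of the cradle's flat top, the bed, 20 mm above the bench. Along the bed's sides two aluminium rails, from x = -25 to +50 mm of the cradle, rise 9 mm above the bed; 43 mm lies between them, and their upper inner edges slope outwards as a lead-in. The iron's plate goes between them.
- pin_slot (a point): middle of the pin's adjusting range (a dark strip on the bed, y = 0, x = +43 mm of the cradle). The pin, upright brass, 6 mm diameter, 12 mm tall above the bed, y = 0, is rigid, but its axis stands anywhere within 10 mm of this point along x (+33 to +53 mm): not measured, and different every time. 3 to 8 N on it is a firm push, 12 N is too hard.
- keeper (a joint): angle (rad) of the red keeper, a flat bar 74 x 16 x 6 mm turning on a vertical hinge. At 0 it points along the cradle's -x, clear of the bed (it starts at 0 to 0.2); it grows counter-clockwise seen from above; at 1.57 it lies square across the iron, pointing to the cradle's -y; stop at 1.6. It stays where it is left; friction 0.1 N m.
- keeper_hinge (a point): keeper's hinge axis (vertical), at x = -52, y = +41 mm of the cradle and the height of the bar's underside, 27 mm above the bench: 2 mm above a properly laid iron
- keeper_post (a point): middle of the keeper's black upright round post, 14 mm diameter, 32 mm tall (33 to 65 mm above the bench), 62 mm from the hinge axis near the bar's free end. This point is 49 mm above the bench.
- plain_iron: bystander: a second plane iron like the first, with the same dark wooden rib but no notch (square end). Leave it.
- gouge_a: bystander: carving gouge, 235 mm long, wooden handle
- gouge_b: bystander: carving gouge like gouge_a
- gouge_c: bystander: carving gouge like gouge_a
- mallet: bystander: dark wooden mallet standing on its head, 92 mm wide, 220 mm high
- oil: bystander: amber oil bottle, 48 mm diameter, 110 mm high
- oilstone: bystander: grey oilstone 70 x 180 x 30 mm
Not all that is in view belongs to the job. What is shaped like the iron but blue, green or turquoise is not meant.

How it is judged:
By the outcome, as a careful person would: the job done as asked, in the order asked, and still so for the second after the job is handed in, with the robot touching nothing.
It also fails if it takes over 61 s, if anything falls off the work surface, if the arm or the gripper's body presses on something with over 40 N, if the wrist force passes 120 N, or if a joint passes its speed limit or range.

## Working session

There is one attempt and no reset: what is moved stays moved. The work goes in short steps, Python scripts to look and compute and a shell command to move; the robot and the scene stay as the last step left them, time stands still between calls to the robot, and variables do not carry over. Pictures are saved under pics/ and viewed, at most 10 in all, crops included, and the job is handed in when it is done.

```bash
mkdir -p pics
cat > h.py <<'E'
import numpy as np,cv2
from workcell import telemetry,grab_frame,bot
def snap(n):
    f=grab_frame(n); np.save('/tmp/%s.npy'%n,f,allow_pickle=True); return f
def load(n): return np.load('/tmp/%s.npy'%n,allow_pickle=True).item()
def ray(f,u,v):
    F=f['pixels'].shape[0]/2/np.tan(np.radians(f['vertical_fov'])/2)
    R=np.array(f['R']);t=np.array(f['t'])
    return -R.T@t, R.T@np.array([(u-f['cx'])/F,(v-f['cy'])/F,1])
def onz(f,u,v,z):
    c,d=ray(f,u,v); return c+d*(z-c[2])/d[2]
def dep(f,u,v):
    c,d=ray(f,u,v); return c+d*f['depth'][int(v),int(u)]
def crop(f,u0,v0,u1,v1,k,name):
    im=cv2.resize(f['pixels'][v0:v1,u0:u1],None,fx=k,fy=k,interpolation=cv2.INTER_CUBIC)
    cv2.imwrite('pics/'+name,im[:,:,::-1])
def proj(f,X):
    F=f['pixels'].shape[0]/2/np.tan(np.radians(f['vertical_fov'])/2)
    p=np.array(f['R'])@X+np.array(f['t']); return F*p[0]/p[2]+f['cx'],F*p[1]/p[2]+f['cy']
E
python3 - <<'E'
from h import *
for n in('top','side'):
    f=snap(n); crop(f,0,0,560,420,1.4,n+'0.png'); print(n,f['vertical_fov'],f['cx'],f['cy'],np.round(f['R'],3).tolist(),f['t'])
print(telemetry.observe(),bot.tcp_to_tips)
E
```

```text
top 45.94763323737588 275.17409687245794 206.19108865784483 [[-0.029, -1.0, -0.005], [-0.997, 0.029, -0.074], [0.074, 0.003, -0.997]] [-0.00287915  0.57150019  1.22757077]
side 49.96714956592422 273.0862829261753 203.89952307210808 [[0.766, -0.642, 0.013], [-0.319, -0.397, -0.861], [0.558, 0.655, -0.509]] [-0.44154829  0.226465    0.88388474]
{'clock': 0.1, 'qpos': array([-1.17120915,  0.52193917, -0.03635825,  1.59992484,  0.02118751,
        1.02106252, -0.11281091]), 'qd': array([ 0.00121569, -0.00189383,  0.00063133, -0.00226451, -0.00237212,
       -0.0009672 , -0.00074839]), 'joint_efforts': array([ 4.14984228e-03, -9.28478909e+01,  1.98425800e+00, -3.70535409e+01,
        1.81446044e-02,  5.39602479e-03,  1.31410889e-05]), 'position': array([0.28282604, 0.55705485, 0.24980178]), 'tool_rot': array([-3.14064358e+00,  3.81905939e-05,  2.67180333e+00]), 'force': array([-0.12417033, -0.41961326,  0.38080324]), 'moment': array([ 0.01676768, -0.03343402,  0.02051499]), 'finger_force': 0.0, 'grip_width': 0.08526182749887629} 0.019
```

View pics/top0.png

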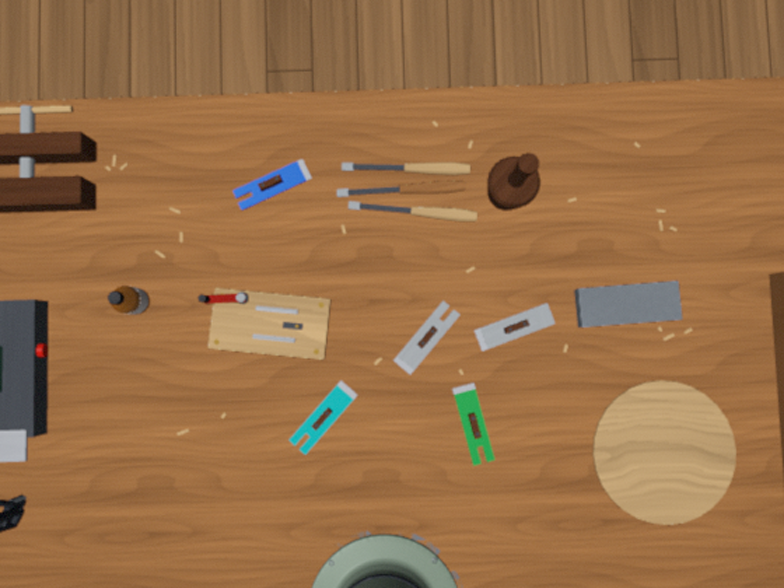

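View pics/side0.png

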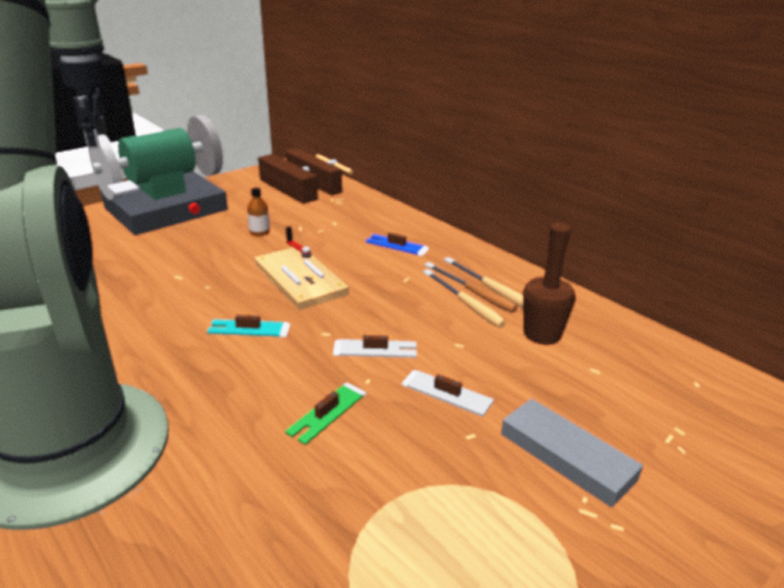

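The grey pieces that could be meant are the notched iron at displayed (428,338) and the plain one at (515,327). The blue (271,183), turquoise (323,417) and green (474,424) ones are decoys. I choose the grey notched one at (428,338). The cradle is at (269,325), with its +x to image right and the keeper hinge at (241,298).

Run:
```python
from h import *
f=load('top'); crop(f,140,195,340,275,4,'c1.png')
f=load('side'); crop(f,175,150,305,260,6,'c2.png')
```

```text
(no output)
```

View pics/c1.png

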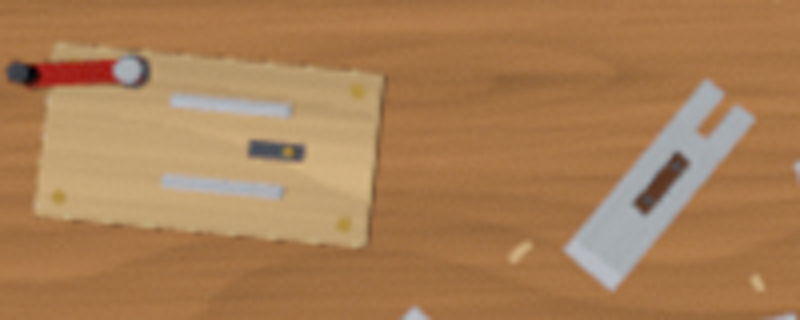

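View pics/c2.png

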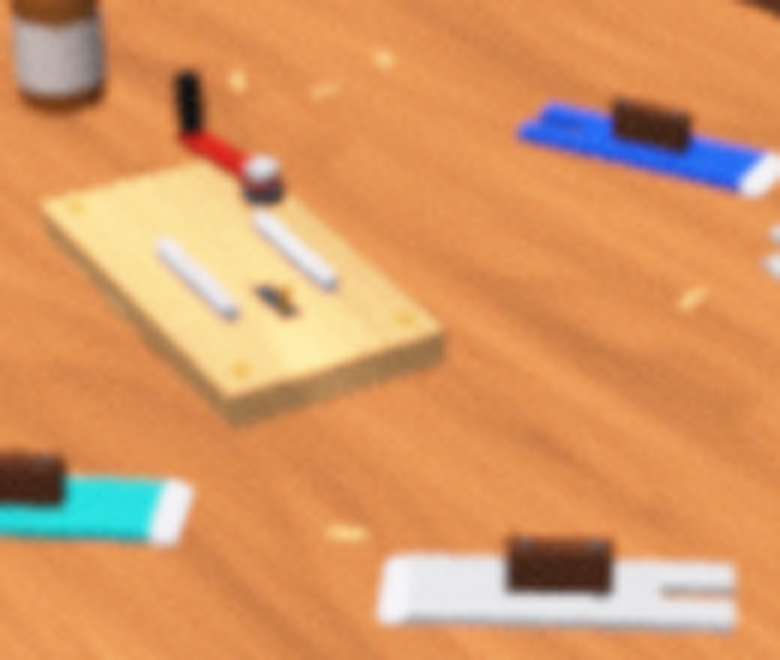

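The crop confirms it: the chosen iron has its notch at (722,115) and its bevel at (590,268). The pin stands at (289,151), on the +x side of the strip (248–304,151). The keeper post is at (18,72) and the hinge at (129,70).

```bash
cat > m.py <<'E'
from h import *
f=load('top')
P=lambda u,v,z: onz(f,140+(u+.0)/4,195+v/4,z)
def rect(cs,z):
    w=np.array([P(u,v,z)[:2] for u,v in cs]); return w
# cradle corners: (-x,+y),(+x,+y),(+x,-y),(-x,-y)
w=rect([(57,43),(384,74),(367,247),(36,214)],.02)
cc=w.mean(0); ax=(w[1]+w[2]-w[0]-w[3]); print('cradle',cc,np.degrees(np.arctan2(ax[1],ax[0])),np.linalg.norm(ax)/2,np.linalg.norm(w[0]+w[1]-w[2]-w[3])/2)
x=ax/np.linalg.norm(ax);y=np.array([-x[1],x[0]])
loc=lambda p:np.array([(p-cc)@x,(p-cc)@y])
for n,u,v,z in[('strip0',249,150,.02),('strip1',304,153,.02),('pintop',289,151,.032),('rail+ a',171,101,.029),('rail+ b',291,110,.029),('rail- a',162,182,.029),('rail- b',282,191,.029),('hinge',129,69,.04),('post',18,72,.065)]:
    p=P(u,v,z)[:2];print(n,p,loc(p)*1000)
# iron: notched end L, R, bevel
w=rect([(708,79),(756,118),(613,291),(565,250)],.005)
c=w.mean(0);ax=w[0]+w[1]-w[2]-w[3];print('iron c',c,np.degrees(np.arctan2(ax[1],ax[0])),np.linalg.norm(ax)/2)
w=rect([(679,151),(690,159),(645,215),(635,207)],.027);c=w.mean(0);ax=w[0]+w[1]-w[2]-w[3];print('rib c',c,np.degrees(np.arctan2(ax[1],ax[0])),np.linalg.norm(ax)/2)
# depth
for n,u,v in[('plate',625,230),('bed',220,150),('table',480,150),('rib',662,183)]: print(n,dep(f,140+u/4,195+v/4))
o=telemetry.observe();print(o['position'],o['tool_rot'])
E
python3 m.py
```

```text
cradle [0.51468747 0.18952195] -97.215034631894 0.2082950260144535 0.10857965007295851
strip0 [0.51034973 0.16559706] [24.2802351  -1.29857733]
strip1 [0.50745447 0.13105138] [58.91599721  0.16779999]
pintop [0.50869933 0.13887959] [50.99342542  0.41962985]
rail+ a [0.54215802 0.21246943] [-26.21590498  24.37097488]
rail+ b [0.5343238  0.13751645] [49.12750512 26.01239778]
rail- a [0.49178623 0.21886407] [-26.23354264 -26.40509016]
rail- b [0.48400761 0.14413004] [ 48.88567086 -24.73600346]
hinge [0.56223784 0.23614753] [-52.22841061  41.31798025]
post [0.56070908 0.29842525] [-113.82100163   31.97964658]
iron c [ 0.48137514 -0.09315032] -41.622678416223806 0.14206979262605643
rib c [ 0.48208911 -0.09294042] -40.36006049541835 0.04463999832910213
plate [ 0.45310391 -0.06958822  0.00456563]
bed [0.51086477 0.18371297 0.02074145]
table [0.50647236 0.02101562 0.00272895]
rib [ 0.48207903 -0.09283057  0.02593665]
[0.28282604 0.55705485 0.24980178] [-3.14064358e+00  3.81905939e-05  2.67180333e+00]
```

```bash
cat > m2.py <<'E'
from h import *
f=load('top'); k=6
def moments(m,off,z,lab):
    n,L,S,C=cv2.connectedComponentsWithStats(m.astype('u1'))
    for i in range(1,n):
        if S[i,4]<60*k*k/16: continue
        vv,uu=np.nonzero(L==i); p=np.array([onz(f,off[0]+(a+.5)/k-.5,off[1]+(b+.5)/k-.5,z)[:2] for a,b in zip(uu[::7],vv[::7])])
        c=p.mean(0);e,V=np.linalg.eigh(np.cov(p.T));a=V[:,1];print(lab,c,np.degrees(np.arctan2(a[1],a[0])),np.sqrt(12*e[::-1])*1000)
def sub(u0,v0,u1,v1):
    return cv2.cvtColor(cv2.resize(f['pixels'][v0:v1,u0:u1],None,fx=k,fy=k,interpolation=cv2.INTER_CUBIC),cv2.COLOR_RGB2HSV).astype(int)
h=sub(175,212,220,250); print(h[::40,::40,1]);m=(h[:,:,1]<75)&(h[:,:,2]>130); moments(m,(175,212),.029,'rail')
h=sub(275,205,340,275); m=(h[:,:,1]<80); moments(m,(275,205),.005,'iron')
m=(h[:,:,2]<100); moments(m,(275,205),.027,'rib')
E
python3 m2.py
```

```text
[[ 25 103 103 105 101 100 103]
 [102 100  47  80 101 106 100]
 [100 100 100  99 103 100  97]
 [100 102 102 100  90  42   8]
 [101  33  77  94 104 102  98]
 [103 101 100 101  99  93 102]]
rail [0.53946733 0.17624914] 82.85475230427774 [76.47674554 10.97508617]
rail [0.51013053 0.15032475] 81.77786520183213 [39.05936064 16.34039731]
rail [0.4890798 0.1828442] 82.71527014576878 [76.95374686 10.89809458]
iron [ 0.48017122 -0.08924327] 138.3462586179134 [143.72185508  43.94632545]
iron [ 0.49039186 -0.17935598] -178.84925184869894 [9.57460869 3.09820725]
iron [ 0.39660463 -0.16798815] 93.38269119110558 [14.95192812  3.64905836]
rib [ 0.48344144 -0.09127358] 139.28667385494398 [39.46304808  8.20995164]
```

```bash
R='' ; 
python3 -m crank '0.05 -0.0197 -0.0203 0 0 0 0;0.05 -0.0197 -0.0203 0 0 0 0;0.05 -0.0197 -0.0203 0 0 0 0;0.05 -0.0197 -0.0203 0 0 0 0;0.05 -0.0197 -0.0203 0 0 0 0;0.05 -0.0197 -0.0203 0 0 0 0;0.05 -0.0197 -0.0203 0 0 0 0;0.05 -0.0197 -0.0203 0 0 0 0' 40
python3 -m crank '0.05 -0.0197 -0.0203 0 0 0 0;0.05 -0.0197 -0.0203 0 0 0 0;0.05 -0.0197 -0.0203 0 0 0 0;0.05 -0.0197 -0.0203 0 0 0 0;0.05 -0.0197 -0.0203 0 0 0 0;0.05 -0.0197 -0.0203 0 0 0 0;0.05 -0.0197 -0.0203 0 0 0 0;0.05 -0.0197 -0.0203 0 0 0 0'
python3 -m crank '0.05 -0.0197 -0.0203 0 0 0 0;0.05 -0.0197 -0.0203 0 0 0 0;0.05 -0.0197 -0.0203 0 0 0 0;0.05 -0.0197 -0.0203 0 0 0 0;0.05 -0.0197 -0.0203 0 0 0 0;0.05 -0.0197 -0.0203 0 0 0 0;0.05 -0.0197 -0.0203 0 0 0 0;0.05 -0.0197 -0.0203 0 0 0 0'
python3 -m crank '0.05 0 0 0.02 0 0 3;0.05 0 0 0.02 0 0 3;0.05 0 0 0.02 0 0 3;0.05 0 0 0.02 0 0 3;0.05 0 0 0.02 0 0 2.3;0.05 0 0 0.02 0 0 0;0.05 0 0 0 0 0 0;0.05 0 0 0 0 0 0'
```

```text
clock: 0.77
position: [0.3501, 0.3397, 0.2502]
tool_rot: [-3.141, -0.0, 2.672]
force: [1.6, 0.0, 0.4]
grip_width: 0.0503
finger_force: 0.0
clock: 1.43
position: [0.417, 0.1236, 0.2503]
tool_rot: [-3.142, -0.0, 2.672]
force: [0.5, 0.4, -0.1]
grip_width: 0.0497
finger_force: 0.0
clock: 2.1
position: [0.484, -0.0926, 0.2502]
tool_rot: [-3.141, -0.0, 2.672]
force: [0.7, 0.2, 0.3]
grip_width: 0.0501
finger_force: 0.0
clock: 2.77
position: [0.4834, -0.0912, 0.13]
tool_rot: [-3.14, -0.002, 2.422]
force: [0.3, 0.2, 0.3]
grip_width: 0.0502
finger_force: 0.0
```

```bash
python3 -m crank '0.05 0 0 0.018 0 0 0;0.05 0 0 0.018 0 0 0;0.05 0 0 0.018 0 0 0;0.05 0 0 0.018 0 0 0;0.05 0 0 0.018 0 0 0;0.05 0 0 0.01 0 0 0;0.03 0 0 0.001 0 0 0;0.02 0 0 0 0 0 0' 40
python3 -m crank '0.005 0 0 0 0 0 0;0.005 0 0 0 0 0 0;0.005 0 0 0 0 0 0;0.005 0 0 0 0 0 0;0.005 0 0 0 0 0 0;0.005 0 0 0 0 0 0;0.005 0 0 0 0 0 0;0.005 0 0 0 0 0 0' 60
python3 - <<'E'
from h import *
f=snap('side');crop(f,220,200,360,300,5,'g.png')
E
```

```text
clock: 3.43
position: [0.4842, -0.0914, 0.0299]
tool_rot: [3.141, 0.0, 2.422]
force: [0.3, 0.1, 0.4]
grip_width: 0.027
finger_force: 0.0
clock: 4.1
position: [0.4846, -0.0913, 0.0307]
tool_rot: [3.141, 0.001, 2.422]
force: [-2.0, 0.4, 6.5]
grip_width: 0.0103
finger_force: 59.3
```

View pics/g.png

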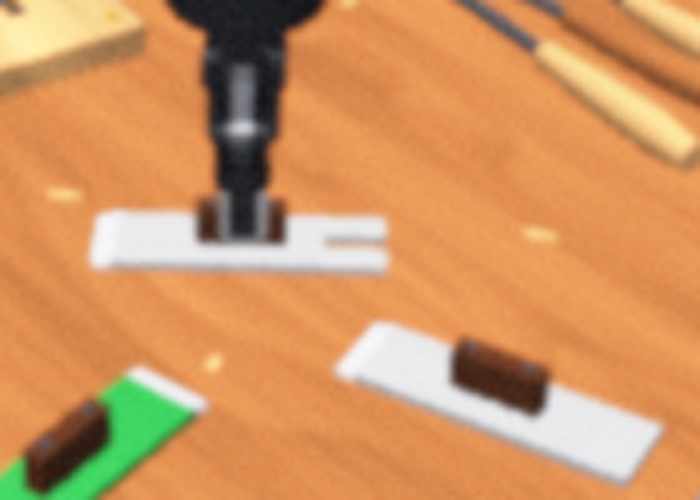

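The rib is held centrally (pads at 244,215 in the crop) with the iron flat. Next I lift it and carry it over the cradle.

```bash
python3 -m crank '0.005 0 0 -0.004 0 0 0;0.005 0 0 -0.010 0 0 0;0.005 0 0 -0.014 0 0 0;0.005 0 0 -0.014 0 0 0;0.005 0 0 -0.014 0 0 0;0.005 0 0 -0.014 0 0 0;0.005 0 0 -0.014 0 0 0;0.005 0 0 -0.010 0 0 0' 60
python3 -m crank '0.005 0.0105 0.015 0 0 0 0;0.005 0.0105 0.015 0 0 0 0;0.005 0.0105 0.015 0 0 0 0;0.005 0.0105 0.015 0 0 0 0;0.005 0.0105 0.015 0 0 0 0;0.005 0.0105 0.015 0 0 0 0;0.005 0.0105 0.015 0 0 0 0;0.005 0.0105 0.015 0 0 0 0'
python3 -m crank '0.005 0.0105 0.015 0 0 0 0;0.005 0.0105 0.015 0 0 0 0;0.005 0.0105 0.015 0 0 0 0;0.005 0.0105 0.015 0 0 0 0;0.005 0.0105 0.015 0 0 0 0;0.005 0.0105 0.015 0 0 0 0;0.005 0.0105 0.015 0 0 0 0;0.005 0.0105 0.015 0 0 0 0'
python3 -m crank '0.005 0 0 0 0 0 3.5;0.005 0 0 0 0 0 3.5;0.005 0 0 0 0 0 3.5;0.005 0 0 0 0 0 3.5;0.005 0 0 0 0 0 3.5;0.005 0 0 0 0 0 3.5;0.005 0 0 0 0 0 3.5;0.005 0 0 0 0 0 3.5'
python3 -m crank '0.005 0 0 0 0 0 3.5;0.005 0 0 0 0 0 3.5;0.005 0 0 0 0 0 3.5;0.005 0 0 0 0 0 3.5;0.005 0 0 0 0 0 3.5;0.005 0 0 0 0 0 3.5;0.005 0 0 0 0 0 3.5;0.005 0 0 0 0 0 3.5'
python3 - <<'E'
from h import *
print(telemetry.observe())
a=snap('side');b=snap('top')
k=4
p=cv2.resize(a['pixels'][110:260,150:290],None,fx=k,fy=k,interpolation=2);q=cv2.resize(b['pixels'][180:280,140:260],None,fx=k,fy=k,interpolation=2)
crop(a,160,110,290,260,4,'s1.png');crop(b,130,180,270,280,5,'t1.png')
E
```

```text
clock: 4.82
position: [0.4843, -0.0912, 0.1255]
tool_rot: [3.14, 0.001, 2.422]
force: [0.2, 0.2, -1.8]
grip_width: 0.0103
finger_force: 58.7
clock: 5.48
position: [0.4998, 0.0554, 0.1241]
tool_rot: [3.141, 0.0, 2.422]
force: [0.6, 0.5, -2.7]
grip_width: 0.0104
finger_force: 58.7
clock: 6.15
position: [0.5157, 0.201, 0.1241]
tool_rot: [3.141, 0.0, 2.422]
force: [0.2, 0.6, -2.3]
grip_width: 0.0107
finger_force: 58.7
clock: 6.82
position: [0.5156, 0.2002, 0.1241]
tool_rot: [3.141, -0.0, 1.931]
force: [-0.0, 0.8, -2.6]
grip_width: 0.0105
finger_force: 58.7
clock: 7.48
position: [0.5156, 0.2003, 0.1241]
tool_rot: [-3.141, -0.001, 1.442]
force: [0.0, 0.8, -1.9]
grip_width: 0.0105
finger_force: 58.7
{'clock': 7.4833, 'qpos': array([-0.84703679,  0.65097092,  0.52944582,  1.91569479, -0.49257325,
        0.70568944, -0.15250181]), 'qd': array([-0.13005718,  0.05256812,  0.19903277,  0.00549169, -0.19041109,
        0.04439125, -0.55393469]), 'joint_efforts': array([  1.64952267, -86.24166727,  14.37320352, -25.38515031,
         0.63970936,  -0.15729968,   1.84112482]), 'position': array([0.51559063, 0.20028072, 0.12407577]), 'tool_rot': array([-3.14149392e+00, -7.46024169e-04,  1.44193100e+00]), 'force': array([ 0.04836357,  0.79994737, -1.89163564]), 'moment': array([-0.00010153, -0.00591724,  0.02754523]), 'finger_force': 58.72764050960541, 'grip_width': 0.010530491871574656}
```

View pics/t1.png

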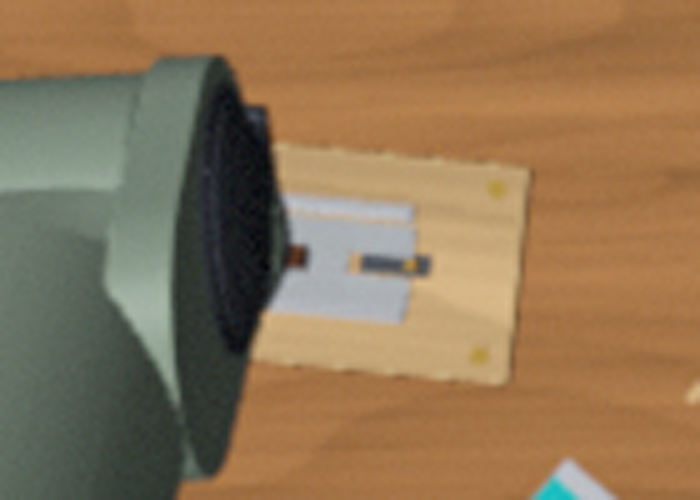

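The iron is held above the bed, with its notched end at (416,228)–(404,325), the notch root at about (352,262), and the pin visible at (411,265).

Run:
```python
from h import *
f=load('top')
P=lambda u,v,z: onz(f,130+(u+.5)/5-.5,180+(v+.5)/5-.5,z)[:2]
z=.0985
cc=np.array([.5157,.1912]);yw=np.radians(-97.2);x=np.array([np.cos(yw),np.sin(yw)]);y=np.array([-x[1],x[0]])
L=lambda p:np.round([(p-cc)@x*1000,(p-cc)@y*1000],1)
for n,u,v,h in[('e+',416,228,z),('e-',404,325,z),('edge+',300,220,z),('edge-',300,314,z),('root',352,262,z),('pin',411,265,.032),('slot1',431,265,.02),('cr+',530,165,.02),('cr-',507,384,.02),('rail+b-in',415,219,.029)]:
    print(n,P(u,v,h),L(P(u,v,h)))
k=6;u0,v0=175,215
s=cv2.resize(f['pixels'][v0:250,u0:220],None,fx=k,fy=k,interpolation=2);h=cv2.cvtColor(s,cv2.COLOR_RGB2HSV).astype(int)
# plate row boundaries along columns (saturation)
for c in range(90,230,20):
    col=h[:,c,1]; print(c,''.join('#' if a<60 else '.' for a in col[::3]))
o=telemetry.observe();print(L(o['position'][:2]),np.degrees(o['tool_rot']))
```

```text
e+ [0.52485691 0.12849098] [61.1 16.9]
e- [0.47940802 0.13504443] [ 60.3 -29. ]
edge+ [0.53023836 0.18317406] [ 6.1 15.4]
edge- [0.48599572 0.18390181] [ 11.  -28.6]
root [0.50972206 0.15898028] [32.7 -1.9]
pin [0.50910515 0.13999306] [51.6 -0.1]
slot1 [0.50910109 0.1315211 ] [60.   0.9]
cr+ [0.55799605 0.08056527] [104.5  55.8]
cr- [0.44844728 0.09464745] [104.2 -54.6]
rail+b-in [0.53208482 0.13793624] [50.8 22.9]
90 ........#####################.......####################..............
110 .........################################################.............
130 .........#################################################............
150 ..........#######################......###################............
170 ...........################################################...........
190 ...........#################################################..........
210 ............################################################..........
[-9.  -1.3] [-1.79994914e+02 -1.83234716e-02  8.27230035e+01]
```

```bash
python3 -m crank '0.005 0 0.0014 0 0 0 0;0.005 0 0 0.009 0 0 0;0.005 0 0 0.009 0 0 0;0.005 0 0 0.009 0 0 0;0.005 0 0 0.009 0 0 0;0.005 0 0 0.009 0 0 0;0.005 0 0 0.009 0 0 0;0.005 0 0 0.002 0 0 0'
python3 - <<'E'
from h import *
a=snap('side');b=snap('top')
p=cv2.resize(a['pixels'][165:245,180:280],None,fx=7,fy=7,interpolation=2)
q=cv2.resize(b['pixels'][205:260,165:250],None,fx=7,fy=7,interpolation=2)
p=cv2.resize(p,(440,352));q=cv2.resize(q,(595,385))
crop(a,190,165,270,235,5,'s2.png')
c=np.zeros((590,800,3),np.uint8)
P=cv2.resize(a['pixels'][175:235,185:265],None,fx=5,fy=5,interpolation=2);Q=cv2.resize(b['pixels'][210:255,180:240],None,fx=6,fy=6,interpolation=2)
c[:P.shape[0],:P.shape[1]]=P;c[300:300+Q.shape[0],:Q.shape[1]]=Q
cv2.imwrite('pics/b2.png',c[:,:400+20,::-1])
E
```

```text
clock: 8.25
position: [0.5165, 0.1995, 0.0655]
tool_rot: [-3.14, 0.001, 1.445]
force: [-1.7, 0.3, -2.6]
grip_width: 0.0105
finger_force: 58.7
```

View pics/b2.png

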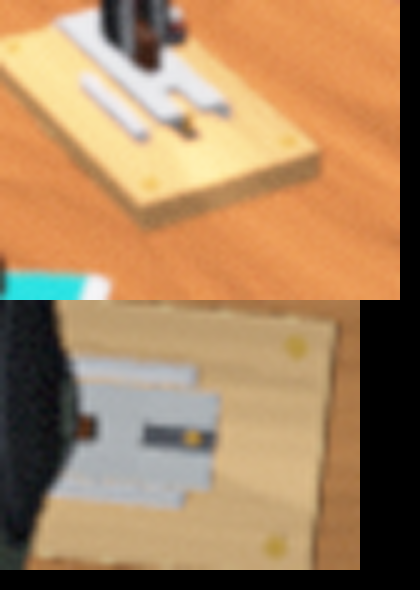

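The plate sits roughly between the rails and the pin shows at (192,438) inside the notch, but the plate may be 1–2 mm towards −y. I'll measure a cross-profile.

```bash
cat > prof.py <<'E'
from h import *
import sys
f=load('top')
cc=np.array([.5157,.1912]);yw=np.radians(-97.2);x=np.array([np.cos(yw),np.sin(yw)]);y=np.array([-x[1],x[0]])
ys=np.arange(-36,36.1,1.0)
def prof(z,xs):
    m=np.array([[proj(f,np.r_[cc+a/1000*x+b/1000*y,z]) for b in ys] for a in xs],np.float32)
    im=cv2.remap(f['pixels'],m[...,0],m[...,1],cv2.INTER_CUBIC)
    return im.astype(float).mean(0)
for z,xs in((.029,np.arange(27,46,1)),(.040,np.arange(52,58,1.))):
    p=prof(z,xs);s=p[:,0]-p[:,2]
    print(z,' '.join('%d:%d/%d'%(a,b,c) for a,b,c in zip(ys,s,p.mean(1)) if abs(a)>14 or abs(a)<7))
o=telemetry.observe();d=o['position'][:2]-cc;print(d@x*1000,d@y*1000)
E
python3 prof.py
```

```text
0.029 -36:77/165 -35:78/164 -34:79/164 -33:79/164 -32:72/166 -31:59/170 -30:39/176 -29:21/180 -28:7/181 -27:-2/181 -26:-7/180 -25:-8/180 -24:-6/181 -23:-1/180 -22:1/179 -21:1/178 -20:0/177 -19:-3/176 -18:-5/176 -17:-7/176 -16:-8/176 -15:-8/176 -6:-8/154 -5:-9/137 -4:-10/120 -3:-10/108 -2:-10/100 -1:-10/98 0:-10/99 1:-10/100 2:-10/105 3:-9/120 4:-9/140 5:-8/159 6:-8/170 15:-9/178 16:-9/177 17:-5/176 18:5/175 19:18/174 20:26/175 21:22/178 22:11/183 23:2/187 24:-4/189 25:-8/189 26:-10/186 27:-7/182 28:2/175 29:17/169 30:35/162 31:52/155 32:64/151 33:73/150 34:76/152 35:76/155 36:76/157
0.04 -36:77/164 -35:77/163 -34:77/162 -33:77/162 -32:78/162 -31:77/163 -30:75/163 -29:74/163 -28:72/161 -27:72/159 -26:71/158 -25:70/155 -24:70/154 -23:61/157 -22:47/164 -21:29/170 -20:12/175 -19:3/176 -18:-5/177 -17:-8/177 -16:-9/177 -15:-9/177 -6:-10/144 -5:-4/125 -4:5/112 -3:26/102 -2:49/102 -1:66/105 0:72/104 1:64/105 2:44/114 3:21/127 4:0/144 5:-8/159 6:-8/168 15:-10/177 16:-9/177 17:0/177 18:12/176 19:29/173 20:44/170 21:54/165 22:65/160 23:67/157 24:68/154 25:69/151 26:68/150 27:68/148 28:69/148 29:71/149 30:72/149 31:74/151 32:76/153 33:76/156 34:76/158 35:76/159 36:76/159
-8.483520287221147 0.14462484921883956
```

```bash
python3 -m crank '0.005 0 0.0008 0 0 0 0;0.005 0 0 0 0 0 0;0.005 0 0 0.003 0 0 0;0.005 0 0 0.003 0 0 0;0.005 0 0 0.003 0 0 0;0.005 0 0 0.002 0 0 0;0.005 0 0 0.001 0 0 0;0.005 0 0 0 0 0 0'
python3 -m crank '0.005 0 0 0.001 0 0 0;0.005 0 0 0.0005 0 0 0;0.005 0 0 0.0005 0 0 0;0.005 0 0 0 0 0 0;0.005 0 0 0 0 0 0;0.005 0 0 0 0 0 0;0.005 0 0 0 0 0 0;0.005 0 0 0 0 0 0'
```

```text
clock: 9.02
position: [0.5178, 0.1997, 0.055]
tool_rot: [-3.141, 0.0, 1.445]
force: [0.1, -0.6, -1.3]
grip_width: 0.0103
finger_force: 58.7
clock: 9.68
position: [0.5179, 0.1998, 0.0533]
tool_rot: [3.142, -0.0, 1.445]
force: [-0.0, 0.1, -1.8]
grip_width: 0.0106
finger_force: 58.7
```

```bash
python3 -m crank '0.005 0 0 0.0005 0 0 0;0.005 0 0 0.0005 0 0 0;0.005 0 0 0.0005 0 0 0;0.005 0 0 0 0 0 0;0.005 0 0 0 0 0 0;0.005 0 0 0 0 0 0;0.005 0 0 0 0 0 0;0.005 0 0 0 0 0 0'
python3 -m crank '0.005 0 0 0.0005 0 0 0;0.005 0 0 0 0 0 0;0.005 0 0 0.0005 0 0 0;0.005 0 0 0 0 0 0;0.005 0 0 0 0 0 0;0.005 0 0 0 0 0 0;0.005 0 0 0 0 0 0;0.005 0 0 0 0 0 0'
```

```text
clock: 10.35
position: [0.5179, 0.1998, 0.0518]
tool_rot: [3.142, 0.0, 1.445]
force: [0.0, 0.1, -1.7]
grip_width: 0.0105
finger_force: 58.7
clock: 11.02
position: [0.5179, 0.1997, 0.0508]
tool_rot: [-3.142, 0.0, 1.445]
force: [0.2, 0.4, -1.9]
grip_width: 0.0109
finger_force: 58.8
```

```bash
python3 -m crank '0.005 0 0 0.0004 0 0 0;0.005 0 0 0 0 0 0;0.005 0 0 0.0004 0 0 0;0.005 0 0 0 0 0 0;0.005 0 0 0 0 0 0;0.005 0 0 0 0 0 0;0.005 0 0 0 0 0 0;0.005 0 0 0 0 0 0'
python3 -m crank '0.005 0 0 0.0004 0 0 0;0.005 0 0 0 0 0 0;0.005 0 0 0 0 0 0;0.005 0 0 0 0 0 0;0.005 0 0 0 0 0 0;0.005 0 0 0 0 0 0;0.005 0 0 0 0 0 0;0.005 0 0 0 0 0 0'
```

```text
clock: 11.68
position: [0.5179, 0.1998, 0.0506]
tool_rot: [-3.142, -0.001, 1.445]
force: [-5.0, -1.5, 13.9]
grip_width: 0.0102
finger_force: 61.0
clock: 12.35
position: [0.518, 0.1998, 0.0506]
tool_rot: [-3.142, -0.001, 1.445]
force: [-7.2, -2.4, 24.4]
grip_width: 0.0106
finger_force: 62.3
```

```bash
python3 -m crank '0.005 0 0 -0.0005 0 0 0;0.005 0 0 -0.0003 0 0 0;0.005 0 0 0 0 0 0;0.005 0 0 0 0 0 0;0.005 0 0 0 0 0 0;0.005 0 0 0 0 0 0;0.005 0 0 0 0 0 0;0.005 0 0 0 0 0 0'
python3 - <<'E'
from h import *
snap('top')
E
python3 prof.py
```

```text
clock: 13.02
position: [0.5179, 0.1998, 0.0507]
tool_rot: [-3.142, -0.0, 1.445]
force: [-3.1, -0.8, 9.4]
grip_width: 0.0105
finger_force: 60.3
0.029 -36:78/164 -35:79/164 -34:79/163 -33:79/164 -32:72/166 -31:58/171 -30:39/176 -29:20/180 -28:6/181 -27:-3/181 -26:-8/180 -25:-9/180 -24:-5/181 -23:3/180 -22:15/178 -21:25/175 -20:26/174 -19:19/174 -18:9/175 -17:0/176 -16:-5/176 -15:-8/176 -6:-8/168 -5:-8/157 -4:-9/143 -3:-9/131 -2:-9/119 -1:-9/113 0:-9/110 1:-9/108 2:-9/108 3:-9/116 4:-9/129 5:-8/145 6:-8/160 15:-8/178 16:-8/178 17:-8/177 18:-4/176 19:2/175 20:6/175 21:6/179 22:1/184 23:-2/187 24:-6/189 25:-8/189 26:-10/186 27:-8/181 28:1/175 29:17/169 30:36/162 31:53/155 32:65/151 33:74/150 34:76/151 35:77/154 36:76/157
0.04 -36:77/164 -35:78/163 -34:78/163 -33:78/163 -32:78/163 -31:77/163 -30:76/163 -29:75/163 -28:72/162 -27:71/160 -26:68/158 -25:68/156 -24:69/155 -23:69/156 -22:70/159 -21:63/163 -20:44/169 -19:23/174 -18:4/177 -17:-4/178 -16:-8/177 -15:-10/177 -6:-9/172 -5:-7/156 -4:-2/140 -3:17/123 -2:42/114 -1:64/108 0:75/103 1:70/103 2:53/103 3:30/103 4:6/113 5:-4/133 6:-8/153 15:-9/178 16:-9/178 17:-6/178 18:-4/178 19:6/175 20:22/172 21:38/167 22:54/161 23:62/157 24:68/153 25:70/151 26:68/150 27:69/149 28:70/148 29:71/148 30:73/150 31:73/153 32:75/155 33:75/157 34:75/158 35:76/159 36:77/158
-8.79864549900217 1.1406039995737758
```

```bash
python3 -m crank '0.005 0 -0.0005 -0.0004 0 0 0;0.005 -0.001 0 0 0 0 0;0.005 -0.002 0 0 0 0 0;0.005 -0.002 0 0 0 0 0;0.005 -0.002 0 0 0 0 0;0.005 -0.002 0 0 0 0 0;0.005 -0.001 0 0 0 0 0;0.005 0 0 0 0 0 0'
python3 -m crank '0.005 -0.0005 0 0 0 0 0;0.005 -0.0005 0 0 0 0 0;0.005 -0.0005 0 0 0 0 0;0.005 -0.0005 0 0 0 0 0;0.005 0 0 0 0 0 0;0.005 0 0 0 0 0 0;0.005 0 0 0 0 0 0;0.005 0 0 0 0 0 0'
```

```text
clock: 13.73
position: [0.5161, 0.1895, 0.0508]
tool_rot: [-3.142, 0.0, 1.444]
force: [-0.2, 0.8, -1.5]
grip_width: 0.0101
finger_force: 58.8
clock: 14.4
position: [0.5159, 0.188, 0.0508]
tool_rot: [-3.142, -0.0, 1.445]
force: [-0.4, 0.1, -2.4]
grip_width: 0.0104
finger_force: 58.8
```

```bash
cat > ok.py <<'E'
from h import *
f=telemetry.observe()['force']; sys_=__import__('sys'); r=f@[.125,.992,0]; print('resist',round(r,2)); sys_.exit(r>1.8)
E
python3 -m crank '0.005 -0.0003 0 0 0 0 0;0.005 -0.0001 0 0 0 0 0;0.005 0 0 0 0 0 0;0.005 0 0 0 0 0 0;0.005 0 0 0 0 0 0;0.005 0 0 0 0 0 0;0.005 0 0 0 0 0 0;0.005 0 0 0 0 0 0' && python3 ok.py &&
python3 -m crank '0.005 -0.0003 0 0 0 0 0;0.005 0 0 0 0 0 0;0.005 0 0 0 0 0 0;0.005 0 0 0 0 0 0;0.005 0 0 0 0 0 0;0.005 0 0 0 0 0 0;0.005 0 0 0 0 0 0;0.005 0 0 0 0 0 0' && python3 ok.py &&
python3 -m crank '0.005 -0.0003 0 0 0 0 0;0.005 0 0 0 0 0 0;0.005 0 0 0 0 0 0;0.005 0 0 0 0 0 0;0.005 0 0 0 0 0 0;0.005 0 0 0 0 0 0;0.005 0 0 0 0 0 0;0.005 0 0 0 0 0 0' && python3 ok.py &&
python3 -m crank '0.005 -0.0003 0 0 0 0 0;0.005 0 0 0 0 0 0;0.005 0 0 0 0 0 0;0.005 0 0 0 0 0 0;0.005 0 0 0 0 0 0;0.005 0 0 0 0 0 0;0.005 0 0 0 0 0 0;0.005 0 0 0 0 0 0' && python3 ok.py &&
python3 -m crank '0.005 -0.0003 0 0 0 0 0;0.005 0 0 0 0 0 0;0.005 0 0 0 0 0 0;0.005 0 0 0 0 0 0;0.005 0 0 0 0 0 0;0.005 0 0 0 0 0 0;0.005 0 0 0 0 0 0;0.005 0 0 0 0 0 0' && python3 ok.py
python3 - <<'E'
from h import *
snap('top');f=load('top')
cc=np.array([.5157,.1912]);yw=np.radians(-97.2);x=np.array([np.cos(yw),np.sin(yw)]);y=np.array([-x[1],x[0]])
xs=np.arange(26,70,1.)
for z in(.025,.032):
    m=np.array([[proj(f,np.r_[cc+a/1000*x+b/1000*y,z]) for a in xs] for b in(-1,0,1.)],np.float32)
    p=cv2.remap(f['pixels'],m[...,0],m[...,1],2).astype(float).mean(0)
    print(z,' '.join('%d:%d/%d'%(a,c[0]-c[2],c.mean()) for a,c in zip(xs,p)))
E
```

```text
clock: 15.07
position: [0.5159, 0.1875, 0.0508]
tool_rot: [3.142, 0.0, 1.445]
force: [-0.8, -0.4, -2.4]
grip_width: 0.0101
finger_force: 58.8
resist -0.49
0.025 26:-4/156 27:-7/171 28:-8/175 29:-9/179 30:-9/178 31:-9/177 32:-9/177 33:-8/178 34:-8/178 35:-8/177 36:-8/178 37:-7/178 38:-7/178 39:-7/176 40:-7/175 41:-7/170 42:-10/160 43:-12/149 44:-6/132 45:2/116 46:20/105 47:45/106 48:70/116 49:91/121 50:103/123 51:100/120 52:87/110 53:67/98 54:40/87 55:15/82 56:-1/81 57:-7/83 58:0/89 59:17/104 60:36/121 61:55/140 62:71/158 63:78/167 64:83/174 65:84/175 66:83/173 67:83/173 68:83/173 69:82/173
0.032 26:-4/130 27:-4/154 28:-7/170 29:-8/174 30:-9/178 31:-9/178 32:-9/177 33:-9/177 34:-8/177 35:-8/178 36:-8/177 37:-8/178 38:-7/178 39:-7/178 40:-7/176 41:-7/175 42:-7/170 43:-10/160 44:-12/149 45:-6/132 46:3/115 47:20/105 48:46/106 49:71/116 50:93/122 51:103/123 52:100/119 53:86/109 54:65/97 55:37/87 56:13/82 57:-2/81 58:-7/83 59:1/90 60:19/106 61:37/123 62:58/143 63:73/159 64:79/168 65:84/175 66:84/175 67:83/173 68:83/173 69:82/173False
```

```bash
sed -i 's/exit(r>1.8)/exit(int(r>1.8))/' ok.py
python3 -m crank '0.005 -0.0004 0 0 0 0 0;0.005 -0.0004 0 0 0 0 0;0.005 -0.0004 0 0 0 0 0;0.005 0 0 0 0 0 0;0.005 0 0 0 0 0 0;0.005 0 0 0 0 0 0;0.005 0 0 0 0 0 0;0.005 0 0 0 0 0 0' && python3 ok.py &&
python3 -m crank '0.005 -0.0003 0 0 0 0 0;0.005 0 0 0 0 0 0;0.005 0 0 0 0 0 0;0.005 0 0 0 0 0 0;0.005 0 0 0 0 0 0;0.005 0 0 0 0 0 0;0.005 0 0 0 0 0 0;0.005 0 0 0 0 0 0' && python3 ok.py &&
python3 -m crank '0.005 -0.0003 0 0 0 0 0;0.005 0 0 0 0 0 0;0.005 0 0 0 0 0 0;0.005 0 0 0 0 0 0;0.005 0 0 0 0 0 0;0.005 0 0 0 0 0 0;0.005 0 0 0 0 0 0;0.005 0 0 0 0 0 0' && python3 ok.py &&
python3 -m crank '0.005 -0.0003 0 0 0 0 0;0.005 0 0 0 0 0 0;0.005 0 0 0 0 0 0;0.005 0 0 0 0 0 0;0.005 0 0 0 0 0 0;0.005 0 0 0 0 0 0;0.005 0 0 0 0 0 0;0.005 0 0 0 0 0 0' && python3 ok.py &&
python3 -m crank '0.005 -0.0003 0 0 0 0 0;0.005 0 0 0 0 0 0;0.005 0 0 0 0 0 0;0.005 0 0 0 0 0 0;0.005 0 0 0 0 0 0;0.005 0 0 0 0 0 0;0.005 0 0 0 0 0 0;0.005 0 0 0 0 0 0' && python3 ok.py
```

```text
clock: 15.78
position: [0.5157, 0.1864, 0.0508]
tool_rot: [3.142, -0.0, 1.445]
force: [-1.4, 0.0, -2.8]
grip_width: 0.0107
finger_force: 58.8
resist -0.17
clock: 16.45
position: [0.5157, 0.186, 0.0508]
tool_rot: [-3.142, 0.0, 1.445]
force: [-0.5, -0.4, -2.6]
grip_width: 0.0106
finger_force: 58.8
resist -0.45
clock: 17.12
position: [0.5156, 0.1858, 0.0508]
tool_rot: [-3.142, 0.0, 1.445]
force: [-0.1, 0.2, -2.0]
grip_width: 0.0104
finger_force: 58.8
resist 0.15
clock: 17.78
position: [0.5156, 0.1854, 0.0508]
tool_rot: [-3.142, 0.0, 1.445]
force: [-0.5, 0.4, -2.0]
grip_width: 0.0105
finger_force: 58.8
resist 0.32
clock: 18.45
position: [0.5155, 0.1851, 0.0508]
tool_rot: [-3.142, 0.0, 1.445]
force: [0.7, 0.3, -1.9]
grip_width: 0.0103
finger_force: 58.8
resist 0.34
```

```bash
python3 -m crank '0.005 -0.0003 0 0 0 0 0;0.005 0 0 0 0 0 0;0.005 0 0 0 0 0 0;0.005 0 0 0 0 0 0;0.005 0 0 0 0 0 0;0.005 0 0 0 0 0 0;0.005 0 0 0 0 0 0;0.005 0 0 0 0 0 0' && python3 ok.py &&
python3 -m crank '0.005 -0.0003 0 0 0 0 0;0.005 0 0 0 0 0 0;0.005 0 0 0 0 0 0;0.005 0 0 0 0 0 0;0.005 0 0 0 0 0 0;0.005 0 0 0 0 0 0;0.005 0 0 0 0 0 0;0.005 0 0 0 0 0 0' && python3 ok.py &&
python3 -m crank '0.005 -0.0003 0 0 0 0 0;0.005 0 0 0 0 0 0;0.005 0 0 0 0 0 0;0.005 0 0 0 0 0 0;0.005 0 0 0 0 0 0;0.005 0 0 0 0 0 0;0.005 0 0 0 0 0 0;0.005 0 0 0 0 0 0' && python3 ok.py &&
python3 -m crank '0.005 -0.0003 0 0 0 0 0;0.005 0 0 0 0 0 0;0.005 0 0 0 0 0 0;0.005 0 0 0 0 0 0;0.005 0 0 0 0 0 0;0.005 0 0 0 0 0 0;0.005 0 0 0 0 0 0;0.005 0 0 0 0 0 0' && python3 ok.py &&
python3 -m crank '0.005 -0.0003 0 0 0 0 0;0.005 0 0 0 0 0 0;0.005 0 0 0 0 0 0;0.005 0 0 0 0 0 0;0.005 0 0 0 0 0 0;0.005 0 0 0 0 0 0;0.005 0 0 0 0 0 0;0.005 0 0 0 0 0 0' && python3 ok.py &&
python3 -m crank '0.005 -0.0003 0 0 0 0 0;0.005 0 0 0 0 0 0;0.005 0 0 0 0 0 0;0.005 0 0 0 0 0 0;0.005 0 0 0 0 0 0;0.005 0 0 0 0 0 0;0.005 0 0 0 0 0 0;0.005 0 0 0 0 0 0' && python3 ok.py
```

```text
clock: 19.12
position: [0.5155, 0.1849, 0.0508]
tool_rot: [3.142, -0.0, 1.445]
force: [-1.4, 0.4, -1.7]
grip_width: 0.0101
finger_force: 58.8
resist 0.25
clock: 19.78
position: [0.5155, 0.1846, 0.0508]
tool_rot: [-3.142, -0.0, 1.445]
force: [-0.5, 0.2, -1.8]
grip_width: 0.0102
finger_force: 58.8
resist 0.17
clock: 20.45
position: [0.5155, 0.1843, 0.0508]
tool_rot: [3.142, -0.0, 1.445]
force: [-0.0, -0.3, -1.7]
grip_width: 0.011
finger_force: 58.8
resist -0.31
clock: 21.12
position: [0.5154, 0.1839, 0.0508]
tool_rot: [3.142, 0.0, 1.445]
force: [-0.2, 0.2, -2.6]
grip_width: 0.0104
finger_force: 58.8
resist 0.17
clock: 21.78
position: [0.5154, 0.1837, 0.0508]
tool_rot: [-3.142, 0.0, 1.445]
force: [-0.4, 0.7, -2.7]
grip_width: 0.0103
finger_force: 58.8
resist 0.7
clock: 22.45
position: [0.5153, 0.1834, 0.0508]
tool_rot: [-3.142, 0.0, 1.445]
force: [-0.2, -0.5, -1.6]
grip_width: 0.0104
finger_force: 58.8
resist -0.56
```

```bash
python3 -m crank '0.005 -0.0003 0 0 0 0 0;0.005 0 0 0 0 0 0;0.005 0 0 0 0 0 0;0.005 0 0 0 0 0 0;0.005 0 0 0 0 0 0;0.005 0 0 0 0 0 0;0.005 0 0 0 0 0 0;0.005 0 0 0 0 0 0' && python3 ok.py &&
python3 -m crank '0.005 -0.0003 0 0 0 0 0;0.005 0 0 0 0 0 0;0.005 0 0 0 0 0 0;0.005 0 0 0 0 0 0;0.005 0 0 0 0 0 0;0.005 0 0 0 0 0 0;0.005 0 0 0 0 0 0;0.005 0 0 0 0 0 0' && python3 ok.py &&
python3 -m crank '0.005 -0.0003 0 0 0 0 0;0.005 0 0 0 0 0 0;0.005 0 0 0 0 0 0;0.005 0 0 0 0 0 0;0.005 0 0 0 0 0 0;0.005 0 0 0 0 0 0;0.005 0 0 0 0 0 0;0.005 0 0 0 0 0 0' && python3 ok.py &&
python3 -m crank '0.005 -0.0003 0 0 0 0 0;0.005 0 0 0 0 0 0;0.005 0 0 0 0 0 0;0.005 0 0 0 0 0 0;0.005 0 0 0 0 0 0;0.005 0 0 0 0 0 0;0.005 0 0 0 0 0 0;0.005 0 0 0 0 0 0' && python3 ok.py &&
python3 -m crank '0.005 -0.0003 0 0 0 0 0;0.005 0 0 0 0 0 0;0.005 0 0 0 0 0 0;0.005 0 0 0 0 0 0;0.005 0 0 0 0 0 0;0.005 0 0 0 0 0 0;0.005 0 0 0 0 0 0;0.005 0 0 0 0 0 0' && python3 ok.py &&
python3 -m crank '0.005 -0.0003 0 0 0 0 0;0.005 0 0 0 0 0 0;0.005 0 0 0 0 0 0;0.005 0 0 0 0 0 0;0.005 0 0 0 0 0 0;0.005 0 0 0 0 0 0;0.005 0 0 0 0 0 0;0.005 0 0 0 0 0 0' && python3 ok.py
```

```text
clock: 23.12
position: [0.5153, 0.183, 0.0508]
tool_rot: [3.142, 0.0, 1.445]
force: [0.2, -0.3, -1.8]
grip_width: 0.0104
finger_force: 58.8
resist -0.27
clock: 23.78
position: [0.5153, 0.1828, 0.0508]
tool_rot: [3.142, -0.0, 1.445]
force: [0.1, 1.7, -1.8]
grip_width: 0.0106
finger_force: 58.8
resist 1.74
clock: 24.45
position: [0.5152, 0.1826, 0.0508]
tool_rot: [3.142, -0.0, 1.445]
force: [-0.4, 3.1, -1.3]
grip_width: 0.0103
finger_force: 58.8
resist 3.03
```

Bottomed on the pin. I'll firm it up slightly, then seat it on the bed.

```bash
python3 -m crank '0.005 -0.0003 0 0 0 0 0;0.005 0 0 0 0 0 0;0.005 0 0 0 0 0 0;0.005 0 0 0 0 0 0;0.005 0 0 0 0 0 0;0.005 0 0 0 0 0 0;0.005 0 0 0 0 0 0;0.005 0 0 0 0 0 0' && python3 ok.py
python3 -m crank '0.005 0 0 0.0002 0 0 0;0.005 0 0 0 0 0 0;0.005 0 0 0 0 0 0;0.005 0 0 0 0 0 0;0.005 0 0 0 0 0 0;0.005 0 0 0 0 0 0;0.005 0 0 0 0 0 0;0.005 0 0 0 0 0 0'; python3 ok.py
```

```text
clock: 25.12
position: [0.5152, 0.1824, 0.0508]
tool_rot: [3.142, -0.0, 1.445]
force: [0.7, 5.4, -1.1]
grip_width: 0.0102
finger_force: 58.8
resist 5.44
clock: 25.78
position: [0.5153, 0.1825, 0.0507]
tool_rot: [3.141, -0.0, 1.445]
force: [-0.6, 5.1, -0.1]
grip_width: 0.0105
finger_force: 59.1
resist 5.02
```

```bash
python3 -m crank '0.014 0 0 0 0 0 0;0.018 0 0 0 0 0 0;0.024 0 0 0 0 0 0;0.03 0 0 0 0 0 0;0.03 0 0 0 0 0 0;0.03 0 0 -0.004 0 0 0;0.03 0 0 -0.01 0 0 0;0.03 0 0 -0.014 0 0 0' 20
python3 -m crank '0.03 0 0 -0.018 0 0 0;0.03 0 0 -0.018 0 0 0;0.03 0.018 0 -0.01 0 0 0;0.03 0.018 0 -0.01 0 0 0;0.03 0.018 0 0 0 0 0;0.03 0.018 0 0 0 0 0;0.03 0.018 0 0 0 0 0;0.03 0 0 0 0 0 0'
python3 - <<'E'
from h import *
b=snap('top');a=snap('side')
P=cv2.resize(a['pixels'][160:240,175:275],None,fx=4,fy=4,interpolation=2);Q=cv2.resize(b['pixels'][195:260,130:245],None,fx=5,fy=5,interpolation=2)
c=np.zeros((320+325,575,3),np.uint8);c[:320,:400]=P;c[320:645,:575]=Q
cv2.imwrite('pics/b3.png',c[45:,:,::-1])
E
```

```text
clock: 26.45
position: [0.5148, 0.1818, 0.0789]
tool_rot: [-3.141, 0.001, 1.445]
force: [-0.1, 0.6, 0.6]
grip_width: 0.0298
finger_force: 0.0
clock: 27.12
position: [0.5263, 0.2753, 0.1353]
tool_rot: [3.141, -0.002, 1.449]
force: [-0.6, 0.1, -1.0]
grip_width: 0.0297
finger_force: 0.0
```

View pics/b3.png

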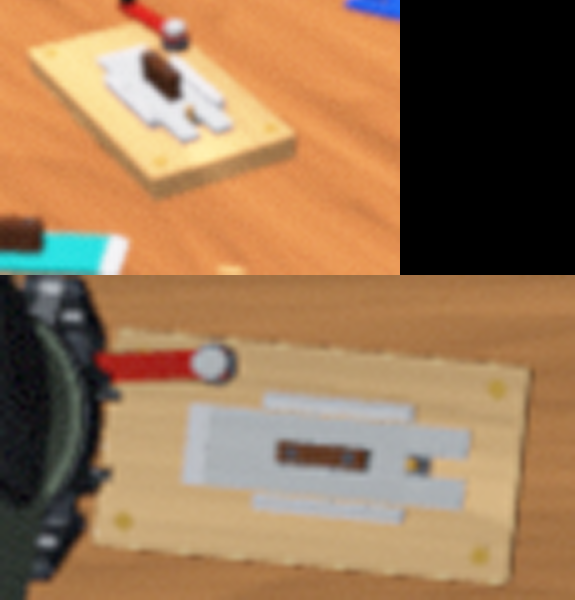

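The iron is flat with its root at the pin (411,464), and the red keeper is still open. Next I cage its post.

```bash
python3 -m crank '0.03 0.007 0.008 0 0 0 0;0.03 0.007 0.008 0 0 0 0;0.03 0.007 0.008 0 0 0 0;0.03 0.0072 0.0082 0 0 0 0;0.03 0 0 0 0 0 -4;0.03 0 0 0 0 0 -4.1;0.03 0 0 0 0 0 0;0.03 0 0 0 0 0 0'
python3 -m crank '0.03 0 0 0.012 0 0 0;0.03 0 0 0.012 0 0 0;0.03 0 0 0.012 0 0 0;0.03 0 0 0.012 0 0 0;0.03 0 0 0.012 0 0 0;0.03 0 0 0.012 0 0 0;0.03 0 0 0.003 0 0 0;0.03 0 0 0 0 0 0'
python3 - <<'E'
from h import *
a=snap('side');crop(a,170,130,250,200,7,'k1.png')
E
```

```text
clock: 27.88
position: [0.5621, 0.2944, 0.1351]
tool_rot: [3.142, -0.0, 1.583]
force: [-0.8, -0.2, 0.3]
grip_width: 0.03
finger_force: 0.0
clock: 28.55
position: [0.5615, 0.295, 0.0583]
tool_rot: [-3.14, 0.001, 1.586]
force: [0.1, -0.1, -0.0]
grip_width: 0.0299
finger_force: 0.0
```

View pics/k1.png

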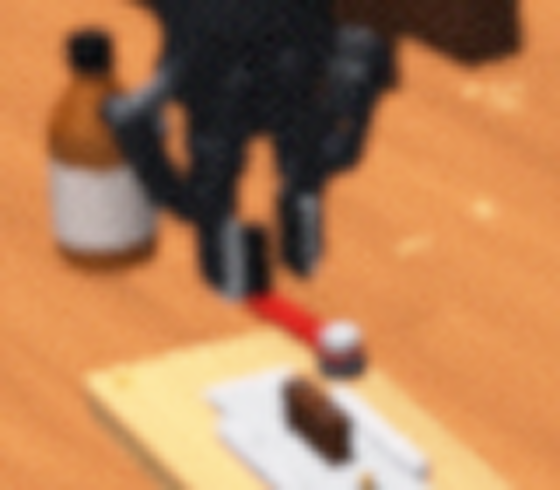

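The post (255,262) stands between the fingers, so I swing it along the arc.

```bash
python3 -m crank '0.022 0.001 0 0 0 0 0;0.022 0.001 0 0 0 0 0;0.022 0 0 0 0 0 0;0.022 0 0 0 0 0 0;0.022 -0.0001 -0.003 0 0 0 -3;0.022 -0.0001 -0.003 0 0 0 -3;0.022 -0.0001 -0.003 0 0 0 -3;0.022 -0.0001 -0.003 0 0 0 -3' 20
python3 -m crank '0.022 -0.0001 -0.0031 0 0 0 -3;0.022 -0.0001 -0.0031 0 0 0 -3;0.022 -0.0001 -0.0031 0 0 0 -3;0.022 -0.0001 -0.0031 0 0 0 -3;0.022 -0.0001 -0.0031 0 0 0 -3;0.022 -0.0001 -0.0031 0 0 0 -3;0.022 -0.0001 -0.0031 0 0 0 -3;0.022 -0.0001 -0.0031 0 0 0 -3'
python3 -m crank '0.022 -0.0001 -0.0031 0 0 0 -3;0.022 -0.0001 -0.0031 0 0 0 -3;0.022 -0.0001 -0.0031 0 0 0 -3;0.022 -0.0001 -0.0031 0 0 0 -3;0.022 -0.0001 -0.0031 0 0 0 -3;0.022 -0.0001 -0.0031 0 0 0 -3;0.022 -0.0001 -0.0031 0 0 0 -3;0.022 -0.0001 -0.0031 0 0 0 -3'
python3 - <<'E'
from h import *
o=telemetry.observe();d=o['position'][:2]-[.5629,.2377];print(np.hypot(*d),np.degrees(np.arctan2(d[1],d[0])),np.degrees(o['tool_rot'][2]),o['force'],o['moment'])
E
```

```text
clock: 29.27
position: [0.5503, 0.2959, 0.0599]
tool_rot: [3.141, -0.0, 1.798]
force: [1.9, -0.2, -1.2]
grip_width: 0.0224
finger_force: 0.9
clock: 29.93
position: [0.528, 0.2855, 0.06]
tool_rot: [3.14, 0.0, 2.217]
force: [1.8, 1.3, -1.3]
grip_width: 0.0221
finger_force: 0.9
clock: 30.6
position: [0.5119, 0.2669, 0.0599]
tool_rot: [3.141, 0.001, 2.636]
force: [1.7, 0.8, -1.6]
grip_width: 0.022
finger_force: 0.9
0.05872949910143427 150.2000934311558 151.03496519413426 [ 1.69928086  0.76780888 -1.5797624 ] [ 0.23493269 -0.26334608 -0.01020812]
```

```bash
python3 -m crank '0.022 -0.0001 -0.0031 0 0 0 -3;0.022 -0.0001 -0.0031 0 0 0 -3;0.022 -0.0001 -0.0031 0 0 0 -3;0.022 -0.0001 -0.0031 0 0 0 -3;0.022 -0.0001 -0.0031 0 0 0 -3;0.022 -0.0001 -0.0031 0 0 0 -3;0.022 -0.0001 -0.0031 0 0 0 -3;0.022 0 0 0 0 0 0'
python3 -m crank '0.022 0 -0.001 0 0 0 -1;0.022 0 -0.001 0 0 0 -1;0.022 0 0 0 0 0 0;0.022 0 0 0 0 0 0;0.022 0 0 0 0 0 0;0.022 0 0 0 0 0 0;0.022 0 0 0 0 0 0;0.022 0 0 0 0 0 0'
python3 -m crank '0.022 0 -0.001 0 0 0 -1;0.022 0 -0.001 0 0 0 -1;0.022 0 0 0 0 0 0;0.022 0 0 0 0 0 0;0.022 0 0 0 0 0 0;0.022 0 0 0 0 0 0;0.022 0 0 0 0 0 0;0.022 0 0 0 0 0 0'
python3 - <<'E'
from h import *
o=telemetry.observe();d=o['position'][:2]-[.5629,.2377];print(np.hypot(*d),np.degrees(np.arctan2(d[1],d[0])),np.degrees(o['tool_rot'][2]),o['force'],o['moment'])
E
```

```text
clock: 31.27
position: [0.5051, 0.2457, 0.0599]
tool_rot: [3.141, 0.0, 3.002]
force: [0.5, 0.7, -0.5]
grip_width: 0.0219
finger_force: 0.0
clock: 31.93
position: [0.5046, 0.2443, 0.0596]
tool_rot: [-3.142, -0.0, 3.035]
force: [1.3, 1.6, 0.3]
grip_width: 0.022
finger_force: 0.6
clock: 32.6
position: [0.5044, 0.2422, 0.0596]
tool_rot: [-3.141, -0.0, 3.07]
force: [0.1, 0.0, 0.7]
grip_width: 0.0223
finger_force: 0.0
0.05867276719966943 175.64426372109395 175.87917537652731 [0.08447384 0.02477837 0.67268137] [-0.02312472 -0.00343512  0.02410615]
```

```bash
python3 -m crank '0.022 0 -0.0006 0 0 0 0;0.022 0 -0.0006 0 0 0 0;0.022 0 0 0 0 0 0;0.022 0 0 0 0 0 0;0.022 0 0 0 0 0 0;0.022 0 0 0 0 0 0;0.022 0 0 0 0 0 0;0.022 0 0 0 0 0 0'
python3 -m crank '0.022 0 -0.0006 0 0 0 0;0.022 0 -0.0004 0 0 0 0;0.022 0 0 0 0 0 0;0.022 0 0 0 0 0 0;0.022 0 0 0 0 0 0;0.022 0 0 0 0 0 0;0.022 0 0 0 0 0 0;0.022 0 0 0 0 0 0'
python3 -m crank '0.022 0 -0.0006 0 0 0 0;0.022 0 -0.0004 0 0 0 0;0.022 0 0 0 0 0 0;0.022 0 0 0 0 0 0;0.022 0 0 0 0 0 0;0.022 0 0 0 0 0 0;0.022 0 0 0 0 0 0;0.022 0 0 0 0 0 0'
```

```text
clock: 33.27
position: [0.5043, 0.2411, 0.0596]
tool_rot: [-3.142, -0.0, 3.07]
force: [-1.2, 1.5, -0.3]
grip_width: 0.022
finger_force: 0.8
clock: 33.93
position: [0.5043, 0.2404, 0.0596]
tool_rot: [3.141, 0.0, 3.07]
force: [-2.6, 5.4, -0.7]
grip_width: 0.022
finger_force: 2.5
clock: 34.6
position: [0.5042, 0.2402, 0.0597]
tool_rot: [3.14, 0.0, 3.071]
force: [-0.8, 9.9, -2.2]
grip_width: 0.0219
finger_force: 4.6
```

The keeper has reached its stop. I back the finger off, lift clear, and check.

```bash
python3 -m crank '0.022 0 0.002 0 0 0 0;0.024 0 0.002 0 0 0 0;0.024 0 0 0 0 0 0;0.024 0 0 -0.008 0 0 0;0.024 0 0 -0.015 0 0 0;0.024 0 0 -0.02 0 0 0;0.024 0 0 -0.02 0 0 0;0.024 0 0 -0.02 0 0 0'
python3 -m crank '0.024 0 -0.01 -0.02 0 0 0;0.024 0 0.02 -0.02 0 0 0;0.024 0 0.025 0 0 0 0;0.024 0 0.025 0 0 0 0;0.024 0 0.025 0 0 0 0;0.024 0 0.025 0 0 0 0;0.024 0 0 0 0 0 0;0.024 0 0 0 0 0 0'
python3 - <<'E'
from h import *
b=snap('top');a=snap('side')
P=cv2.resize(a['pixels'][160:240,175:275],None,fx=4,fy=4,interpolation=2);Q=cv2.resize(b['pixels'][205:260,130:245],None,fx=5,fy=5,interpolation=2)
c=np.zeros((595,575,3),np.uint8);c[:320,:400]=P;c[320:,:575]=Q
cv2.imwrite('pics/b4.png',c[:,:,::-1])
E
```

```text
clock: 35.27
position: [0.5045, 0.2425, 0.144]
tool_rot: [-3.141, 0.0, 3.069]
force: [-0.4, 0.5, -0.6]
grip_width: 0.0241
finger_force: 0.0
clock: 35.93
position: [0.5121, 0.3536, 0.1828]
tool_rot: [-3.142, 0.0, 3.071]
force: [-0.0, -1.2, 0.2]
grip_width: 0.0235
finger_force: 0.0
```

View pics/b4.png

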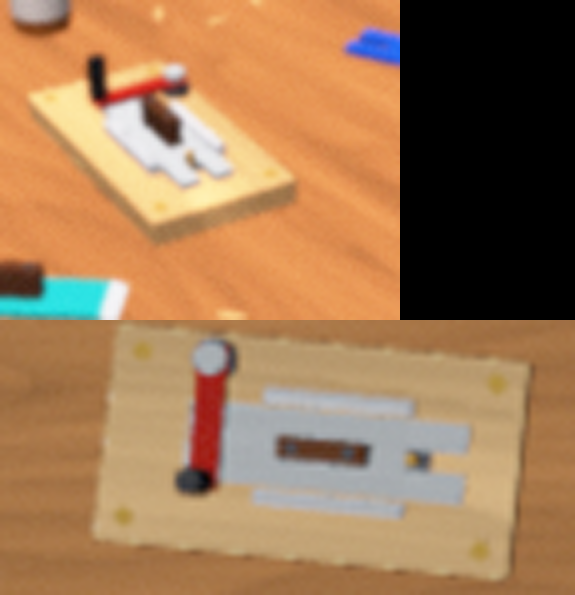

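The keeper (hinge 212,357 to post 193,480) lies square across the iron. The iron hasn't moved and still sits against the pin (411,460), and the robot is clear of everything.

```bash
python3 -c "
from workcell import bot
print(bot.job_done())"
```

```text
the job is handed in; nothing more can be done
None
```

The job is handed in: the notched iron lies flat between the rails, bottomed on the pin with a push of about 5 N, and the red keeper is swung to its stop across it with the robot clear, at about 36 s of the 61 s allowed.

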